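# Seat a heat spreader in the corner of a bonding fixture and cam it tight

### The arm

A 6-joint arm with a two-finger parallel gripper is mounted at the origin on a cart in front of the work surface, level with it; the furniture and walls round the work are solid. World frame = base frame: x ahead of the robot, y to its left, z up, the work surface at z = 0. Lengths are in mm, angles in rad, forces in N, time in s.
With the tool pointing down it reaches from about 375 to 900 mm from the base axis. Payload 3.1 kg.
Tool frame: the origin (TCP) lies between the finger pads; the fingertips stand 14 mm ahead of it and the grasp point (between the pads) lies 5 mm behind it; z points along the fingers, y is the line along which they close (so a half turn about z gives the same grasp; the last joint's range is limited). The gripper opens to 87 mm and grips with 3 to 60 N. Pads are 19 mm wide; open, the fingers measure 117 mm over their backs; the gripper's body (75 mm by 190 mm) begins 51 mm behind the grasp point.
Start: joints at [-1.357, 0.527, 1.433, -0, 1.181, -0.178], TCP at [239.256, -577.368, 204.948] pointing down, gripper open.
Joint ranges: [-3.08, 3.08], [-0.75, 2.2], [0.22, 2.44], [-1.43, 4.57], [0, 2.65], [-2.85, 2.85]. Speed limits (rad/s): [2.79, 2.79, 3.14, 3.14, 3.14, 3.14].

### API

Orientations are given as a unit quaternion [w, x, y, z].
In Python, from plant import bot, read_camera, camera_info, order, cut_out gives the robot as it stands.
- The arm moves only by the shell command python3 -m jog 'ROWS' [FORCE]. ROWS is JSON, a list of rows, each a list of 3 entries, a list of its own where there are three numbers: the shift along the tool's x, y, z in cm, then the turn, a rotation vector about the tool's x, y, z in degrees, then the closure in counts, from 0 (fully open) to 255 (shut). A call has 1 to 10 rows; each row shifts and turns the commanded pose from where the row before left it, along the tool's axes as they then stand; what a row does not reach is not made up. A row lasts 1/12 s, in which the tool goes at most 41.7 mm and 7.16 degrees, less where a joint would pass 70% of its speed; a pose out of reach is approached as far as the arm can. A call is refused whole if a number of a shift passes 4.17 or a number of a turn 7.16, either way. A call with a gripper value outside its range is refused whole. The fingers move at their own pace and stop on an object; FORCE is the grip in N (left out, the last holds). Time passes only in rows, so rows that do not move let the fingers close. It gives the time, the measured TCP pose, the force, the opening and the grip force at its end, in the units of the state.
- bot.get_state(): the state, without advancing time (a new reading comes with each control period).
- read_camera(name): name is "scene" or "side" or "wrist"; returns (picture, depth): 420x560x3 uint8, red, green, blue; 420x560 float32, mm along the optical axis (not along the pixel's ray), 0 where there is no reading.
- camera_info(name): a dict with "mtx" (3x3 intrinsics, pixels), "k1" (the pictures are not rectified: a ray, as slopes to the right and down, at radius r is drawn at 1 + k1 r^2 times it, then the intrinsics apply), "eye" and "rotation" of the camera in the world. Camera axes: x right, y down, z forward; pixel columns grow to the right and rows downward; lengths in mm; the calibration is good to about 2 mm. A picture is of the moment at which its call begins: read the wrist's pose just before it. camera_info takes no time and is no camera call; for the wrist camera it gives the pose at the moment of the call.
- order.sign_off(): hands the job in; it is judged then, once.
Trained networks look in the newest picture that a camera, given by its name, has taken for a name from the list of things; names that differ only in an ending like _2 or _b are one class to them, and where a whole thing is asked for, a point or a joint stands for the part that bears it (a point fixed in the world has none). Each returns a list of dicts, best first, with "conf" (0 to 1); they miss things now and then, are a little off and sometimes report something else, mostly with a low value. They report only what shows in the picture. A call takes as long as a camera call. They do not tell look-alikes from the thing itself.
- cut_out(camera, query): "region" (420x560 bool, what is visible of it) and "rect" ([left, top, width, height] in pixels, round what is visible of it).
The state is a dict: "clock": time; "joints": joint angles; "dq": joint speeds; "joint_efforts": joint torques, N m; "position": TCP position; "tcp_rot": TCP orientation; "wrist_force": force on the tool from outside, world axes, zero at the start; "torque": the same for the moment, N m; "grip_width": finger opening in mm; "grasp_force": force on a finger pad.
Only numpy, scipy, OpenCV 4.12 (cv2) and the standard library are available. Lean on these libraries where they do the work, as an engineer would, in place of code of your own. Each camera call takes 0.05 s, during which the arm holds its last target. There are 200 camera calls.

### The job

Load the copper block into the bonding fixture for gluing: with a fingertip push it flat against the long steel rail, then slide it along the rail past the open cam until it is fully home in the corner against the end stop, and finally push the cam lever round by its black knob as far as it goes so that the cam clamps the block. Only touch and push, gently: do not grip the block or the knob, keep the block flat on the plate without lifting or tipping it, and leave the weight, the loupe and the black hex-socket tool where they are.

Things in the scene. Friction and masses are not known exactly. Their poses are not given: they have to be found in the camera images.
- fixture: bonding fixture, does not move, stands elsewhere and turned each time: grey plate 12 mm thick. Origin on the bench under the plate; x points across the plate to the rail, y along the rail to the left (away from the end stop), z up. All fixture coordinates below are mm in this frame. The plate covers x -75 to 62, y -88 to 105; its top is z 12.
- rail (a point): middle of the rail's lower edge, at (40, 8, 12) in the fixture's frame. The rail is a straight steel bar along y, 14 mm wide, 8 mm higher than the plate top; its working face looks to -x, lies at x = 40 and runs from y -82 to 98.
- stop (a point): middle of the end stop's lower edge, at (17, -70, 12) in the fixture's frame. The stop is a steel bar 8 mm higher than the plate top, square to the rail; its working face looks to +y, lies at y = -70 and runs from x -2 to 36. Rail and stop form the corner. Two 5 mm pins, 13 mm high, at (-13, -19) and (-41, -67) mark the ends of the lever's swing.
- pocket (a point): where the centre of the block's underside is when the block is home: at (22, -47, 12) mm in the fixture's frame, flush with rail and end stop
- heat_spreader: loose copper block with two small holes, 36 mm (its x) by 46 mm (its y) by 11 mm high, about 0.16 kg; origin at the centre of its underside. It starts flat on the fixture's plate left of the cam, between the rail and the near edge of the plate, turned by up to 0.45 rad from the rail's direction. Home, its 46 mm side lies along the rail.
- cam_pivot (a point): upright axis of the cam lever, at the height of the plate top: at (-15.65, -50, 12) mm in the fixture's frame
- lever_knob (a point): centre of the upright black knob at the end of the cam lever, 13 mm in diameter and 20 mm high (from 15 to 35 mm above the plate top), 60 mm from the pivot; the lever's flat steel bar, 10 mm wide, lies between 9 and 15 mm above the plate top
- lever_swing (a joint): cam lever, radians, grows clockwise seen from above. 0 fully open: lever points at 200 degrees (from the fixture's x towards its y), to the near edge; 1.75 its closed limit: points at 100 degrees, left along the rail. Starts at 0 to 0.25, stays where left. Friction 0.04 N m; from about 1.3 the cam bites on a seated block, a few N more at the knob; from 1.65 over centre.
- cam_lever: the cam lever as a whole; origin on the pivot axis at the plate top. Under its bar sits an eccentric steel cam disc, 30 mm in diameter and 8 mm thick, 1 to 9 mm above the plate top. Open, the cam leaves the block 3.5 to 5 mm of play towards the rail, so the block passes only when it lies against the rail; closed, it presses the block against the rail.
- weight_200: bystander: steel calibration weight, 30 mm in diameter, 42 mm high, standing on the bench behind the rail; origin at the centre of its underside
- loupe: bystander: black eye loupe, 41 mm in diameter, 34 mm high, standing on the bench in front of the fixture at the left; origin at the centre of its underside
- bore_plug: bystander: black hex-socket hand tool, 12 mm thick and 75 mm long (along its y), lying on the bench in front of the fixture; origin at the centre of its underside
Not all that is in view belongs to the job. There is more than one size of the heat_spreader; the one meant has the size given above.

How it is judged (in metres and radians):
On the way, in this order (a step that is already met when the one before it is completed fails the run):
1. the block lies flat against the rail, still outside the pocket (x of heat_spreader in the frame of fixture above 0.0195 m and angle between the y axis of heat_spreader and the y axis of fixture, either way round below 0.07 rad and y of heat_spreader in the frame of fixture above -0.03 m), for 0.1 s.
2. the block is home in the corner, against rail and end stop (horizontal distance between heat_spreader and pocket below 0.003 m and angle between the y axis of heat_spreader and the y axis of fixture, either way round below 0.06 rad), for 0.2 s.
At the end, for the whole second after the job is handed in: The copper block lies flat and still in the corner, within 2.5 mm of home and square to the rail within 0.05 rad; the cam lever is closed (over 1.45 of 1.75 rad) and the cam presses on the block with more than 1 N (horizontal distance between heat_spreader and pocket below 0.0025 m and angle between the y axis of heat_spreader and the y axis of fixture, either way round below 0.05 rad and angle between heat_spreader's own z axis and vertical below 0.05 rad and value of joint lever_swing above 1.45 rad and contact force between cam_lever and heat_spreader above 1 N and linear speed of heat_spreader below 0.01 m/s); the robot touches nothing.
It fails at once if the block was lifted off the plate (z of heat_spreader in the frame of fixture above 0.018 m).
It fails at once if the block was tipped (angle between heat_spreader's own z axis and vertical above 0.2 rad).
It fails at once if a bystander was disturbed (distance of any of weight_200, loupe, bore_plug from where it was at the start of the episode above 0.015 m).
It fails at once if the fingers squeezed or rammed the block or the lever (contact force between the fingers and heat_spreader above 40 N or contact force between the fingers and cam_lever above 40 N).
It also fails if it takes over 58 s, if anything falls off the work surface, if the arm or the gripper's body presses on something with over 40 N, if the wrist force passes 120 N, or if a joint passes its speed limit or range.

## Working session

There is one attempt and no reset: what is moved stays moved. The work goes in short steps, Python scripts to look and compute and a shell command to move; the robot and the scene stay as the last step left them, time stands still between calls to the robot, and variables do not carry over. Pictures are saved under pics/ and viewed, at most 10 in all, crops included, and the job is handed in when it is done.

```bash
ls; mkdir -p pics; cat > h.py <<'E'
import numpy as np, cv2
from plant import bot, read_camera, camera_info, order, cut_out
def pts(info,depth,uv):
    uv=np.asarray(uv,float).reshape(-1,2); K=np.array(info["mtx"]);k1=info["k1"]
    n=cv2.undistortPoints(uv[:,None],K,np.array([k1,0,0,0,0.]))[:,0]
    d=depth[uv[:,1].round().astype(int),uv[:,0].round().astype(int)]
    c=np.c_[n,np.ones(len(n))]*d[:,None]
    return c@np.array(info["rotation"]).T+np.array(info["eye"])
def pix(info,P):
    R=np.array(info["rotation"]);c=(np.asarray(P,float).reshape(-1,3)-np.array(info["eye"]))@R
    return cv2.projectPoints(c,np.zeros(3),np.zeros(3),np.array(info["mtx"]),np.array([info["k1"],0,0,0,0.]))[0][:,0]
E
python3 - <<'E'
from h import *
print(bot.get_state())
ims=[]
for n in ["scene","side"]:
    im,d=read_camera(n);i=camera_info(n);np.savez(n+".npz",im=im,d=d);cv2.imwrite(f"pics/{n}0.png",im[...,::-1])
    print(n,i)
    for q in ["heat_spreader","fixture","cam_lever","lever_knob","weight_200","loupe","bore_plug"]:
        for r in cut_out(n,q)[:3]:
            m=r["region"]&(d>0);v,u=np.nonzero(m)
            if len(u): print(q,round(r["conf"],2),r["rect"],m.sum(),np.median(pts(i,d,np.c_[u,v]),axis=0).round(1))
E
```

```text
pics
{'clock': 0.0, 'joints': array([-1.35650409e+00,  5.28462037e-01,  1.43391775e+00, -1.79450871e-05,
        1.18139576e+00, -1.78515336e-01]), 'dq': array([ 0.0005985 ,  0.00086329,  0.00208307, -0.00141439,  0.00062237,
        0.00051896]), 'joint_efforts': array([-6.63575083e-04, -4.40047753e+01, -1.76594585e+01,  6.33482030e-02,
        5.81541855e-02, -1.56909950e-04]), 'position': array([ 239.08441171, -576.61804299,  203.96930941]), 'tcp_rot': array([-1.09112163e-03,  9.80773445e-01,  1.95146759e-01, -2.78189923e-05]), 'wrist_force': array([0.27153982, 0.20451387, 0.42340306]), 'torque': array([-0.02272935,  0.03104759,  0.01095886]), 'grasp_force': 0.0, 'grip_width': 87.03744422575028}
scene {'mtx': array([[438.12451249,   0.        , 283.03110614],
       [  0.        , 438.12451249, 209.29923439],
       [  0.        ,   0.        ,   1.        ]]), 'k1': -0.024270407677656206, 'eye': array([ 338.0516375 , -542.78872823,  704.98008472]), 'rotation': array([-0.3321629 ,  0.92163405, -0.18889397,  0.06765761])}Traceback (most recent call last):
  File "<stdin>", line 10, in <module>
  File "h.py", line 8, in pts
    return c@np.array(info["rotation"]).T+np.array(info["eye"])
           ~^~~~~~~~~~~~~~~~~~~~~~~~~~~~~
ValueError: matmul: Input operand 1 has a mismatch in its core dimension 0, with gufunc signature (n?,k),(k,m?)->(n?,m?) (size 4 is different from 3)
```

```bash
cat > h.py <<'E'
import numpy as np, cv2
from scipy.spatial.transform import Rotation as Ro
from plant import bot, read_camera, camera_info, order, cut_out
def RM(q): return Ro.from_quat(q,scalar_first=True).as_matrix()
def pts(info,depth,uv):
    uv=np.asarray(uv,float).reshape(-1,2); K=np.array(info["mtx"]);k1=info["k1"]
    n=cv2.undistortPoints(uv[:,None],K,np.array([k1,0,0,0,0.]))[:,0]
    d=depth[uv[:,1].round().astype(int),uv[:,0].round().astype(int)] if np.ndim(depth) else np.full(len(uv),depth)
    c=np.c_[n,np.ones(len(n))]*d[:,None]
    return c@RM(info["rotation"]).T+np.array(info["eye"])
def pix(info,P):
    c=(np.asarray(P,float).reshape(-1,3)-np.array(info["eye"]))@RM(info["rotation"])
    return cv2.projectPoints(c,np.zeros(3),np.zeros(3),np.array(info["mtx"]),np.array([info["k1"],0,0,0,0.]))[0][:,0]
E
python3 - <<'E'
from h import *
for n in ["scene","side"]:
    im,d=read_camera(n);i=camera_info(n);np.savez(n+".npz",im=im,d=d);cv2.imwrite(f"pics/{n}0.png",im[...,::-1])
    print(n,i["eye"],RM(i["rotation"])[:,2])
    for q in ["heat_spreader","fixture","cam_lever","lever_knob","weight_200","loupe","bore_plug"]:
        for r in cut_out(n,q)[:3]:
            m=r["region"]&(d>0);v,u=np.nonzero(m)
            if len(u): print(q,round(r["conf"],2),r["rect"],m.sum(),np.median(pts(i,d,np.c_[u,v]),axis=0).round(1))
E
```

```text
scene [ 338.0516375  -542.78872823  704.98008472] [ 0.25019826  0.58670504 -0.77018052]
heat_spreader 0.8 [218.0, 184.8, 26.1, 25.7] 610 [471.2  53.6  14.4]
heat_spreader 0.75 [286.1, 222.4, 22.2, 22.0] 425 [561.9 -88.5  22.6]
heat_spreader 0.67 [261.3, 180.9, 17.9, 13.8] 146 [565.4  57.4   7.3]
fixture 0.75 [253.8, 202.8, 111.6, 103.4] 5839 [ 562.6 -134.9   12.3]
lever_knob 0.56 [288.0, 260.9, 36.5, 25.3] 385 [ 549.1 -182.4   26.4]
weight_200 0.68 [354.7, 220.4, 17.0, 15.7] 262 [ 680.6 -126.4   27.4]
loupe 0.7 [219.9, 220.1, 18.7, 24.6] 377 [444.  -30.1  21.2]
loupe 0.51 [356.0, 220.2, 16.6, 18.7] 243 [ 680.3 -127.2   27.5]
bore_plug 0.6 [246.3, 257.9, 23.8, 36.2] 162 [ 458.3 -142.5    9.3]
side [402.98116645 591.28689459 570.19214641] [ 0.20485754 -0.77842268 -0.59337301]
heat_spreader 0.75 [281.0, 217.4, 25.6, 23.0] 170 [568.5 -75.3  20.9]
heat_spreader 0.67 [320.4, 279.8, 23.9, 38.3] 571 [458.8  62.4  13.8]
heat_spreader 0.44 [265.6, 280.1, 9.9, 5.2] 30 [566.4  57.2   6. ]
fixture 0.77 [248.5, 188.2, 90.5, 64.9] 3490 [ 579.5 -122.1   10.6]
fixture 0.49 [343.2, 244.9, 19.9, 26.1] 430 [441.6 -44.7  21.3]
cam_lever 0.56 [298.0, 190.7, 40.6, 20.4] 328 [ 548.2 -176.8   24.1]
lever_knob 0.83 [299.7, 193.3, 40.8, 20.3] 304 [ 548.5 -175.6   24.1]
weight_200 0.65 [235.6, 195.8, 15.3, 20.9] 272 [ 681.7 -112.1   23.4]
loupe 0.69 [343.6, 241.7, 21.1, 28.9] 466 [442.3 -44.7  21.2]
bore_plug 0.58 [350.3, 215.1, 4.7, 29.0] 143 [ 457.  -127.5    7.4]
```

View pics/scene0.png

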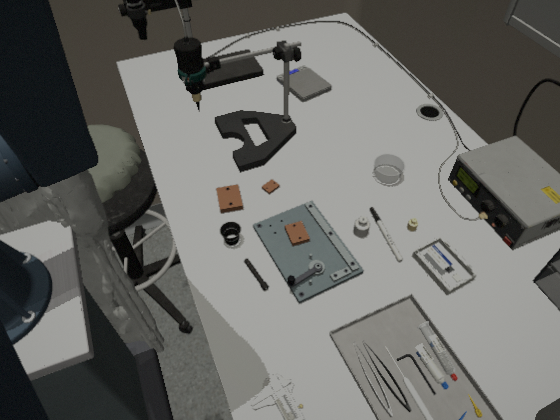

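View pics/side0.png

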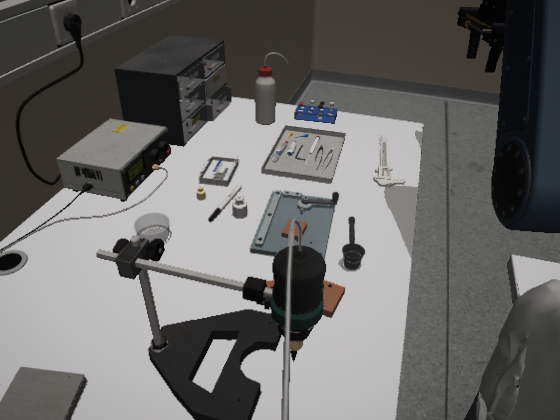

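The copper pieces in the scene picture are (230,197), large and lying on the bench, (270,186), tiny and on the bench, and (297,233), on the fixture plate. The one on the plate fits 36×46 mm and the stated starting place. I'll confirm that from the wrist camera.

```bash
python3 -m jog '[[[0,0,-4],[0,0,0],255],[[3.4,-2.1,-4],[0,0,0],255],[[3.4,-2.1,-1],[0,0,0],255],[[3.4,-2.1,0],[0,0,0],255],[[3.4,-2.1,0],[0,0,0],255],[[3.4,-2.1,0],[0,0,0],255],[[3.4,-2.1,0],[0,0,0],255],[[3.4,-2.1,0],[0,0,0],255],[[3.4,-2.1,0],[0,0,0],255],[[3.4,-2.1,0],[0,0,0],255]]' 10
python3 - <<'E'
from h import *
i=camera_info("wrist");s=bot.get_state();R=RM(s["tcp_rot"]);print(s["position"],i,R.T@(i["eye"]-s["position"]),(R.T@RM(i["rotation"])).round(2))
E
```

```text
clock: 1.73
position: [444.3, -292.4, 284.7]
tcp_rot: [0.0, 0.981, 0.195, 0.0]
wrist_force: [0.9, 0.7, -0.6]
grip_width: 28.5
grasp_force: 0.0
[ 444.29176889 -292.4383753   284.70656054] {'mtx': array([[357.09046589,   0.        , 278.05321996],
       [  0.        , 357.09046589, 214.76363662],
       [  0.        ,   0.        ,   1.        ]]), 'k1': 0.011558142188861325, 'eye': array([ 520.36309599, -260.75805446,  464.51688416]), 'rotation': array([ 0.12504682,  0.82212832, -0.54909668, -0.08343347])} [ 8.24539909e+01 -7.67593323e-02 -1.79787584e+02] [[ 0.   -0.95 -0.3 ]
 [ 1.    0.   -0.  ]
 [ 0.   -0.3   0.95]]
```

```bash
python3 -m jog '[[[2.7,-2.5,0],[0,0,0],255],[[2.7,-2.5,0],[0,0,0],255],[[2.7,-2.5,0],[0,0,0],255],[[2.7,-2.5,0],[0,0,0],255],[[0,0,0],[0,0,0],255],[[0,0,0],[0,0,0],255],[[0,0,0],[0,0,0],255]]'
python3 - <<'E'
from h import *
n="wrist";i=camera_info(n);im,d=read_camera(n);np.savez("w1.npz",im=im,d=d,eye=i["eye"],rot=i["rotation"]);cv2.imwrite("pics/w1.png",im[...,::-1])
for q in ["heat_spreader","fixture","cam_lever","lever_knob"]:
    for r in cut_out(n,q)[:3]:
        m=r["region"]&(d>0);v,u=np.nonzero(m)
        if len(u):
            P=pts(i,d,np.c_[u,v]);print(q,round(r["conf"],2),r["rect"],m.sum(),np.median(P,axis=0).round(1),cv2.minAreaRect(P[:,:2].astype(np.float32)))
E
```

```text
clock: 2.32
position: [504.9, -160.6, 284.5]
tcp_rot: [0.0, 0.981, 0.196, -0.0]
wrist_force: [0.4, -1.6, -0.4]
grip_width: 0.5
grasp_force: 0.0
heat_spreader 0.89 [110.5, 39.0, 24.6, 32.5] 732 [565.3  60.7   7.5] ((564.7108764648438, 63.55608367919922), (34.83416748046875, 29.92768096923828), 20.786428451538086)
heat_spreader 0.85 [215.9, 81.4, 45.0, 44.6] 1252 [561.6 -84.7  23. ] ((560.9697265625, -84.65222930908203), (47.95058822631836, 36.7777099609375), 88.26191711425781)
heat_spreader 0.76 [70.9, 94.4, 64.9, 63.0] 2264 [472.5  59.5  14.7] ((471.235595703125, 64.25103759765625), (68.95722198486328, 48.62422561645508), 79.91923522949219)
fixture 0.86 [173.1, 27.7, 187.5, 159.1] 17507 [ 574.  -120.1   12.3] ((559.4102172851562, -116.74958801269531), (154.7893524169922, 200.09898376464844), 4.68369722366333)
cam_lever 0.95 [292.6, 121.8, 22.3, 69.1] 953 [ 551.9 -177.8   26.4] ((533.3776245117188, -177.19313049316406), (89.8649673461914, 30.00749969482422), 14.475852966308594)
lever_knob 0.72 [292.1, 119.8, 24.5, 68.9] 841 [ 553.1 -177.1   26.7] ((538.5184326171875, -180.240478515625), (79.93853759765625, 27.937442779541016), 23.098512649536133)
lever_knob 0.19 [219.7, 183.3, 52.8, 21.4] 376 [ 458.8 -137.6    9.5] ((456.6244812011719, -133.35052490234375), (12.226712226867676, 72.32290649414062), 11.837200164794922)
```

View pics/w1.png

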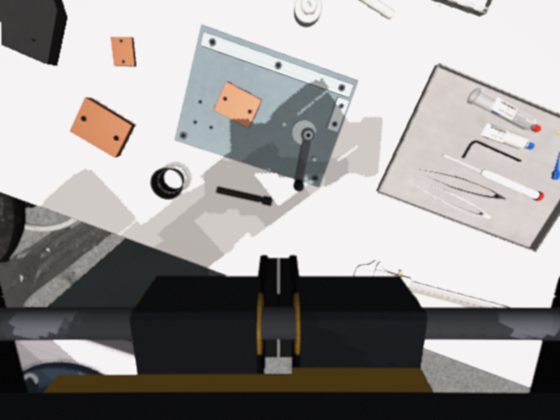

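```bash
cat > fit.py <<'E'
from h import *
from scipy.optimize import minimize
def fitfix(P,x0):
    # P: Nx3 world points
    P=P[(np.hypot(P[:,0]-x0[0],P[:,1]-x0[1])<190)]
    hi=(P[:,2]>9)&(P[:,2]<23); lo=P[:,2]<4
    def loss(x):
        c,s=np.cos(x[2]),np.sin(x[2]);q=(P[:,:2]-x[:2])@np.array([[c,-s],[s,c]])
        ins=np.minimum(np.minimum(q[:,0]+75,62-q[:,0]),np.minimum(q[:,1]+88,105-q[:,1]))
        return np.minimum(np.maximum(-ins[hi],0),6).sum()+np.minimum(np.maximum(ins[lo],0),6).sum()
    b=None
    for dth in (0,-.1,.1):
        r=minimize(loss,[x0[0],x0[1],x0[2]+dth],method="Nelder-Mead",options=dict(xatol=.02,fatol=.1,initial_simplex=np.array([x0]*4)+np.vstack([[0,0,dth],[8,0,dth],[0,8,dth],[0,0,dth+.08]])))
        if b is None or r.fun<b.fun:b=r
    return b.x,b.fun
def tofix(P,f):
    c,s=np.cos(f[2]),np.sin(f[2]);Q=np.array(P,float);Q[:,:2]=(Q[:,:2]-f[:2])@np.array([[c,-s],[s,c]]);return Q
def toworld(p,f):
    c,s=np.cos(f[2]),np.sin(f[2]);return np.array([f[0]+c*p[0]-s*p[1],f[1]+s*p[0]+c*p[1]])
def allpts(i,d):
    v,u=np.nonzero(d>0);return pts(i,d,np.c_[u,v]),u,v
E
python3 - <<'E'
from fit import *
for n in ["w1","scene"]:
    z=np.load(n+".npz");i=camera_info("wrist" if n=="w1" else n)
    if n=="w1": i=dict(i,eye=z["eye"],rotation=z["rot"])
    P,u,v=allpts(i,z["d"])
    f,l=fitfix(P,[565,-120,0.1]);print(n,f,l)
    Q=tofix(P,f)
    def med(x,y,zl,zh): 
        m=(Q[:,0]>x[0])&(Q[:,0]<x[1])&(Q[:,1]>y[0])&(Q[:,1]<y[1])&(Q[:,2]>zl)&(Q[:,2]<zh);return Q[m]
    print("plate z",np.median(med((-60,-50),(0,60),5,20)[:,2]), "bench", np.median(med((-120,-85),(-50,50),-10,8)[:,2]))
    r=med((25,70),(-60,90),17.5,25);print("rail x",np.percentile(r[:,0],[3,50,97]),"z",np.median(r[:,2]))
    s=med((0,30),(-90,-60),17.5,25);print("stop y",np.percentile(s[:,1],[3,50,97]))
    k=med((-90,-20),(-90,0),36,60);print("knob",k.mean(0),len(k))
    b=med((-75,35),(-20,110),18,27);print("block",cv2.minAreaRect(b[:,:2].astype(np.float32)),np.median(b,axis=0))
    if n=="w1":
        c=z["im"][10:210,160:380];cv2.imwrite("pics/w1c.png",cv2.resize(c[...,::-1],None,fx=3,fy=3,interpolation=2)[:600])
E
```

```text
w1 [ 5.73675012e+02 -1.23916220e+02  7.80603278e-02] 8786.404306502563
plate z 12.024432007976827 bench 0.017729987669667935
rail x [40.03943213 46.68540346 53.20600264] z 20.064556939387785
stop y [-83.80989543 -77.09040129 -70.51919935]
knob [-73.83156422 -57.63247339  45.75821599] 107
block ((-11.89305591583252, 22.007740020751953), (83.81012725830078, 35.90526580810547), 81.92509460449219) [-9.21433407 39.97983191 23.00112746]
scene [ 5.75391250e+02 -1.23794270e+02  7.85681562e-02] 4930.719630213232
plate z 11.776110800744846 bench -0.013794047162832612
rail x [39.13761249 45.43185594 52.93275959] z 20.058329840569684
stop y [-84.13543884 -78.07166066 -70.6671032 ]
knob [-76.67992529 -60.68684497  44.64161599] 60
block ((-12.507072448730469, 22.142169952392578), (81.38108825683594, 36.556297302246094), 81.83171081542969) [-10.85225953  37.33271031  22.74960587]
```

View pics/w1c.png

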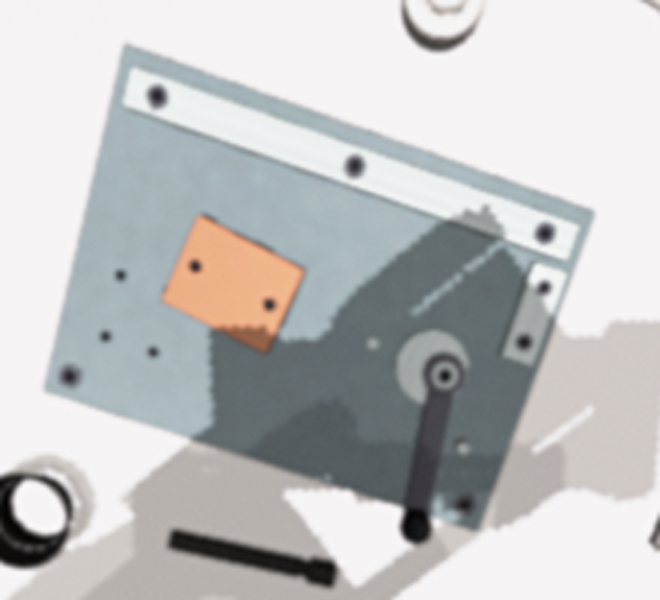

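The crop shows the block on the plate at wrist pixel (237,103), 48×37 mm with two holes, so it is the one meant. The rail is at the top, the stop at the right, and the lever open with its knob at (298,186). I'll approach from the −x side with the closed fingers aligned to the fixture.

```bash
python3 -m jog '[[[0,0,0],[0,0,6],255],[[0,0,0],[0,0,6],255],[[0,0,0],[0,0,6],255],[[0.98,-3.6,0],[0,0,0],255],[[0.98,-3.6,0],[0,0,0],255],[[0,0,4],[0,0,0],255],[[0,0,4],[0,0,0],255],[[0,0,4],[0,0,0],255],[[0,0,4],[0,0,0],255],[[0,0,4],[0,0,0],255]]' 
python3 -m jog '[[[0,0,3],[0,0,0],255],[[0,0,0],[0,0,0],255],[[0,0,0],[0,0,0],255],[[0,0,0],[0,0,0],255]]'
cat > st.py <<'E'
from fit import *
f=[573.7,-123.9,0.078]
s=bot.get_state();p=s["position"];R=RM(s["tcp_rot"])
print("fix",tofix(p[None],f)[0].round(2),"xhead-th deg",np.degrees(np.arctan2(R[1,0],R[0,0])-f[2]).round(2),"F fix",tofix(np.array(s["wrist_force"])[None]+[f[0],f[1],0],f).round(1),"t",s["clock"])
E
python3 st.py
```

```text
clock: 3.4
position: [519.0, -88.0, 83.2]
tcp_rot: [0.0, 0.999, 0.039, 0.001]
wrist_force: [0.5, -0.7, -1.4]
grip_width: 0.6
grasp_force: 0.0
clock: 3.73
position: [520.1, -88.1, 55.7]
tcp_rot: [0.001, 0.999, 0.039, 0.001]
wrist_force: [-0.4, -0.2, -0.3]
grip_width: 0.1
grasp_force: 0.0
fix [-50.67  39.85  55.74] xhead-th deg -0.01 F fix [[-0.4 -0.2 -0.3]] t 3.7333
```

```bash
python3 -m jog '[[[0,0,1.4],[0,0,0],255],[[0,0,1.25],[0,0,0],255],[[0,0,0],[0,0,0],255],[[0.5,0,0],[0,0,0],255],[[0.5,0,0],[0,0,0],255],[[0.4,0,0],[0,0,0],255],[[0.4,0,0],[0,0,0],255],[[0.4,0,0],[0,0,0],255],[[0.4,0,0],[0,0,0],255],[[0.4,0,0],[0,0,0],255]]'; python3 st.py
python3 -m jog '[[[0.3,0,0],[0,0,0],255],[[0.3,0,0],[0,0,0],255],[[0.2,0,0],[0,0,0],255],[[0.2,0,0],[0,0,0],255],[[0,0,0],[0,0,0],255],[[0,0,0],[0,0,0],255]]'; python3 st.py
```

```text
clock: 4.57
position: [549.3, -84.7, 28.1]
tcp_rot: [0.0, 0.999, 0.039, 0.0]
wrist_force: [-0.0, -0.6, -0.4]
grip_width: 0.8
grasp_force: 0.0
fix [-21.28  40.99  28.06] xhead-th deg 0.04 F fix [[-0.1 -0.6 -0.4]] t 4.5667
clock: 5.07
position: [558.6, -83.9, 27.9]
tcp_rot: [-0.0, 0.999, 0.039, -0.0]
wrist_force: [0.2, 0.2, 0.1]
grip_width: 0.3
grasp_force: 0.0
fix [-11.92  41.03  27.86] xhead-th deg 0.04 F fix [[0.2 0.2 0.1]] t 5.0667
```

```bash
python3 -m jog '[[[0.2,0,0],[0,0,0],255],[[0.15,0,0],[0,0,0],255],[[0.1,0,0],[0,0,0],255],[[0.1,0,0],[0,0,0],255],[[0,0,0],[0,0,0],255],[[0,0,0],[0,0,0],255]]'; python3 st.py
cat > look.py <<'E'
import sys
from fit import *
n="wrist";i=camera_info(n);im,d=read_camera(n);np.savez(sys.argv[1]+".npz",im=im,d=d,eye=i["eye"],rot=i["rotation"]);cv2.imwrite(f"pics/{sys.argv[1]}.png",im[...,::-1])
f0=[573.7,-123.9,0.078]
P,u,v=allpts(i,d);Q=tofix(P,f0)
rr=Q[(Q[:,0]>25)&(Q[:,0]<70)&(Q[:,1]>-60)&(Q[:,1]<95)&(Q[:,2]>18)&(Q[:,2]<21.3)]
print("rail",len(rr),np.percentile(rr[:,0],[2,50,98]) if len(rr) else "", np.polyfit(rr[:,1],rr[:,0],1))
for r in cut_out(n,"heat_spreader")[:3]:
    m=r["region"]&(d>0);vv,uu=np.nonzero(m);p=tofix(pts(i,d,np.c_[uu,vv]),f0);p=p[(p[:,2]>21.3)&(p[:,2]<25)]
    if len(p)>50:
        a=cv2.minAreaRect(p[:,:2].astype(np.float32));print("block",round(r["conf"],2),r["rect"],np.round(a[0],1),np.round(a[1],1),round(a[2],1),"xy range",np.percentile(p[:,:2],[1,99],axis=0).round(1).tolist())
E
python3 look.py w2
```

```text
clock: 5.57
position: [564.2, -83.5, 28.0]
tcp_rot: [0.0, 0.999, 0.039, 0.0]
wrist_force: [-0.1, -0.4, -0.3]
grip_width: 0.5
grasp_force: 0.0
fix [-6.28 40.97 27.96] xhead-th deg 0.04 F fix [[-0.2 -0.4 -0.3]] t 5.5667
rail 7641 [40.32348471 47.29462544 53.90735998] [-4.51112459e-04  4.72514116e+01]
block 0.85 [237.2, 224.0, 89.0, 51.4] [-5.9 39.2] [46.1 30.1] 82.3 xy range [[-17.5, 16.2], [10.6, 62.3]]
```

View pics/w2.png

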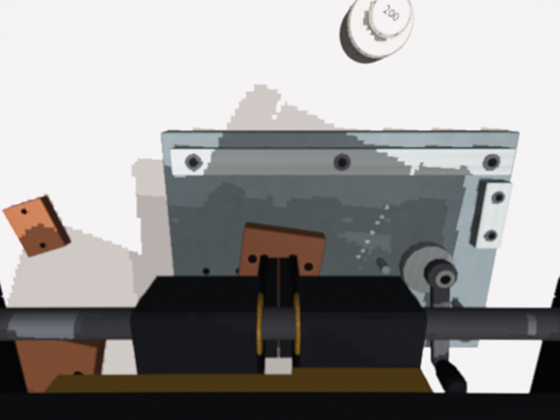

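```bash
python3 - <<'E'
from fit import *
f=[573.7,-123.9,0.078]
z=np.load("w2.npz");i=dict(camera_info("wrist"),eye=z["eye"],rotation=z["rot"]);d=z["d"]
for (u,v) in [(268,258),(290,258),(268,262),(290,262),(268,275),(290,275),(279,275),(268,290),(268,310),(290,310),(279,310),(275,245),(250,270),(310,272),(279,365)]:
    print(u,v,d[v,u],tofix(pts(i,d,[[u,v]]),f)[0].round(1))
print(bot.get_state()["joints"])
E
```

```text
268 258 171.54428 [ 5.3 46.  50.1]
290 258 172.00087 [ 5.1 35.4 49.7]
268 262 168.47086 [ 4.7 45.9 53.5]
290 262 166.22925 [ 5.7 35.6 55.6]
268 275 158.2233 [ 3.6 45.6 64.6]
290 275 155.38809 [ 4.9 36.  67.2]
279 275 170.34387 [-2.  40.7 53.6]
268 290 145.30475 [ 3.7 45.3 78.1]
268 310 87.85969 [ 27.6  43.7 130.8]
290 310 89.47211 [ 26.8  38.2 129.4]
279 310 88.78607 [ 27.1  41.  130. ]
275 245 198.71461 [ 0.9 42.9 23. ]
250 270 204.17776 [-14.8  57.2  22.2]
310 272 203.98758 [-15.8  22.9  22.7]
279 365 249.96762 [-98.5  40.4   0.3]
[-3.42870190e-01  7.11931201e-01  1.70215764e+00  8.34383494e-06
  7.27642510e-01  1.14930212e+00]
```

```bash
python3 - <<'E'
from fit import *
a,_=read_camera("scene");b,_=read_camera("side");w=np.load("w2.npz")["im"]
def c(im,x,y): return cv2.resize(im[y:y+100,x:x+130],(390,300),interpolation=2)
o=np.vstack([np.hstack([c(a,240,170),c(b,230,160)]),np.hstack([c(w,220,200),c(w,180,240)])])
cv2.imwrite("pics/cmp.png",o[...,::-1])
E
```

```text
(no output)
```

View pics/cmp.png

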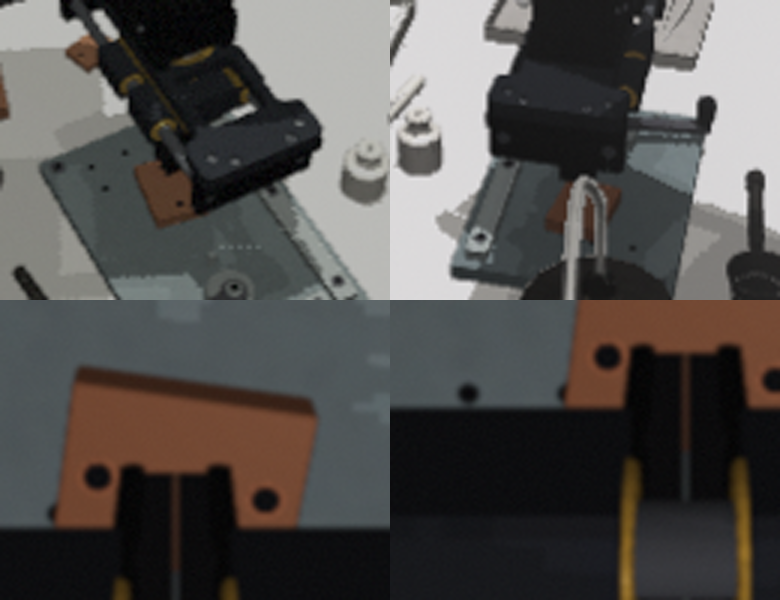

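```bash
python3 - <<'E'
from fit import *
f=[573.7,-123.9,0.078]
i=camera_info("side")
for p in [(-6,41,14),(-6,41,23),(-6,41,50),(3,41,50),(3,41,14),(-6,41,98),(-6,41,79),(-10,40,23)]:
    q=pix(i,[[*toworld(p,f),p[2]]])[0];print(p,q.round(1),"in crop",((q-[230,160])*3+[390,0]).round())
for n,L in [("w1",[(225,98.7),(249.7,111.3)]),("w2",[(252.3,258.3),(308.3,266.7)])]:
    z=np.load(n+".npz");j=dict(camera_info("wrist"),eye=z["eye"],rotation=z["rot"])
    c=RM(j["rotation"]);D=pts(j,1.0,L)-j["eye"];t=(23-j["eye"][2])/D[:,2];print(n,tofix(j["eye"]+D*t[:,None],f).round(1))
z=np.load("w2.npz");j=dict(camera_info("wrist"),eye=z["eye"],rotation=z["rot"])
for v in range(240,300,4): print(v,[tofix(pts(j,z["d"],[[u,v]]),f)[0].round(0).tolist() for u in (268,279,290)])
E
```

```text
(-6, 41, 14) [292.3 230.3] in crop [577. 211.]
(-6, 41, 23) [292.5 226.6] in crop [577. 200.]
(-6, 41, 50) [293.  215.3] in crop [579. 166.]
(3, 41, 50) [288.2 214.6] in crop [565. 164.]
(3, 41, 14) [287.7 229.7] in crop [563. 209.]
(-6, 41, 98) [293.9 194. ] in crop [582. 102.]
(-6, 41, 79) [293.5 202.6] in crop [581. 128.]
(-10, 40, 23) [294.6 226.6] in crop [584. 200.]
w1 [[ -7.6  55.2  23. ]
 [-12.1  23.6  23. ]]
w2 [[ -7.1  55.7  23. ]
 [-12.3  24.   23. ]]
240 [[4.0, 47.0, 23.0], [4.0, 41.0, 22.0], [4.0, 35.0, 22.0]]
244 [[1.0, 47.0, 23.0], [2.0, 41.0, 24.0], [2.0, 35.0, 23.0]]
248 [[-1.0, 47.0, 22.0], [-1.0, 41.0, 23.0], [-1.0, 35.0, 24.0]]
252 [[-3.0, 47.0, 23.0], [-4.0, 41.0, 22.0], [-3.0, 34.0, 23.0]]
256 [[5.0, 46.0, 48.0], [-6.0, 41.0, 22.0], [6.0, 35.0, 49.0]]
260 [[5.0, 46.0, 51.0], [3.0, 41.0, 48.0], [5.0, 36.0, 52.0]]
264 [[4.0, 46.0, 53.0], [3.0, 41.0, 53.0], [5.0, 36.0, 57.0]]
268 [[4.0, 46.0, 58.0], [1.0, 41.0, 53.0], [5.0, 36.0, 60.0]]
272 [[4.0, 46.0, 63.0], [-0.0, 41.0, 54.0], [5.0, 36.0, 65.0]]
276 [[4.0, 46.0, 66.0], [-2.0, 41.0, 55.0], [5.0, 36.0, 68.0]]
280 [[3.0, 46.0, 69.0], [-5.0, 41.0, 54.0], [4.0, 36.0, 70.0]]
284 [[4.0, 45.0, 73.0], [-6.0, 41.0, 56.0], [4.0, 36.0, 74.0]]
288 [[4.0, 45.0, 76.0], [-7.0, 41.0, 56.0], [4.0, 36.0, 77.0]]
292 [[4.0, 45.0, 80.0], [-9.0, 41.0, 57.0], [3.0, 36.0, 79.0]]
296 [[3.0, 45.0, 82.0], [-11.0, 41.0, 58.0], [3.0, 36.0, 82.0]]
```

The block has not moved: both holes are where they were in w1. In the wrist depth the closed fingertips appear to end about z 48, above the block. I'll raise the arm and check the finger geometry at different openings.

```bash
python3 -m jog '[[[0,0,-3],[0,0,0],255],[[-2,0,-3],[0,0,0],128],[[-2.5,0,0],[0,0,0],128],[[0,0,0],[0,0,0],128],[[0,0,0],[0,0,0],128],[[0,0,0],[0,0,0],128],[[0,0,0],[0,0,0],128]]'
python3 - <<'E'
from fit import *
i=camera_info("wrist");im,d=read_camera("wrist");np.savez("w3.npz",im=im,d=d,eye=i["eye"],rot=i["rotation"])
E
python3 -m jog '[[[0,0,0],[0,0,0],0],[[0,0,0],[0,0,0],0],[[0,0,0],[0,0,0],0],[[0,0,0],[0,0,0],0],[[0,0,0],[0,0,0],0],[[0,0,0],[0,0,0],0],[[0,0,0],[0,0,0],0]]'
python3 - <<'E'
from fit import *
s=bot.get_state();R=RM(s["tcp_rot"])
i=camera_info("wrist");im,d=read_camera("wrist")
z=np.load("w3.npz");o=np.hstack([cv2.resize(x[180:400,100:460],(400,244)) for x in (z["im"],im)])
sd,dd=read_camera("side")
c=cv2.resize(sd[120:270,200:400],(800,350)[:2])
cv2.imwrite("pics/open.png",np.vstack([o,c])[...,::-1])
for D,e,r in ((z["d"],z["eye"],z["rot"]),(d,i["eye"],i["rotation"])):
    j=dict(i,eye=e,rotation=r);P,u,v=allpts(j,D);T=(P-s["position"])@R
    m=(abs(T[:,0])<14)&(abs(T[:,1])<65)&(T[:,2]<40)&(T[:,2]>-60);q=T[m]
    for a in range(-65,65,10):
        k=q[(q[:,1]>=a)&(q[:,1]<a+10)]
        if len(k)>5: print(a,len(k),"zmax",np.percentile(k[:,2],98).round(1),"x",np.percentile(k[:,0],[5,95]).round(1))
    print()
print(s["grip_width"],s["position"])
E
```

```text
clock: 6.35
position: [520.3, -87.3, 87.6]
tcp_rot: [0.0, 0.999, 0.039, 0.0]
wrist_force: [-1.2, 0.3, -0.2]
grip_width: 32.5
grasp_force: 0.0
clock: 6.98
position: [519.3, -87.1, 87.9]
tcp_rot: [0.0, 0.999, 0.039, 0.0]
wrist_force: [0.1, 0.4, 0.1]
grip_width: 81.3
grasp_force: 0.0
-35 147 zmax -43.3 x [12. 13.]
-25 1282 zmax -18.4 x [-0.8 12.8]
15 1221 zmax -18.0 x [-1.2 12.8]
25 193 zmax -22.6 x [12. 13.]

-55 757 zmax -19.1 x [ 9.9 12. ]
-45 1098 zmax -18.1 x [-6.3 10.4]
35 1148 zmax -18.3 x [-6.  10.5]
45 712 zmax -19.7 x [10.  12.1]

81.2587159437276 [519.34898645 -87.07520921  87.94297865]
```

View pics/open.png

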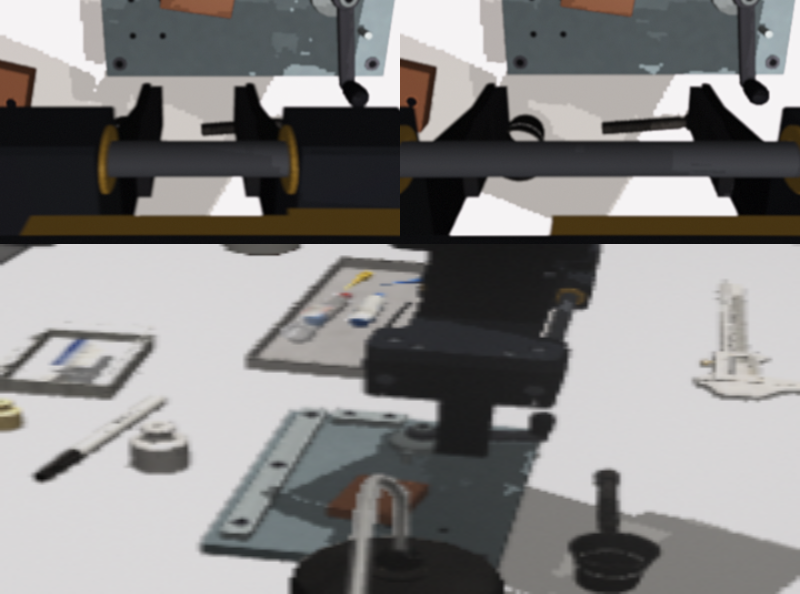

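```bash
python3 - <<'E'
from fit import *
f=[573.7,-123.9,0.078]
i=camera_info("side")
for z in (74,90,106):
  for y in (88,-8):
    q=pix(i,[[*toworld((-52,y,),f),z]])[0];print(z,y,((q-[200,120])*[4,350/150]+[0,244]).round())
sd,d=read_camera("side")
j=camera_info("side");P,u,v=allpts(j,d);Q=tofix(P,f)
m=(abs(Q[:,0]+52)<14)&(Q[:,1]>70)&(Q[:,1]<115)&(Q[:,2]>40);q=Q[m];print(len(q),np.percentile(q[:,2],[0,1,5,50]),np.percentile(q[:,0],[5,95]),np.percentile(q[:,1],[5,95]))
E
```

```text
74 88 [458. 486.]
74 -8 [487. 415.]
90 88 [460. 469.]
90 -8 [490. 399.]
106 88 [463. 451.]
106 -8 [492. 382.]
3319 [103.75158058 109.64361078 131.41543895 323.12099299] [-64.2717099  -39.54621484] [ 71.40810557 107.95739971]
```

Side depth confirms the tips really end about 17–20 mm behind the stated TCP, not 14 mm ahead. I'll use that offset, close the fingers, descend beside the block and watch the force.

```bash
python3 -m jog '[[[0,0,0],[0,0,0],255],[[0,0,0],[0,0,0],255],[[0,0,0],[0,0,0],255],[[0,0,1.5],[0,0,0],255],[[0,0,2],[0,0,0],255],[[0,0,2],[0,0,0],255],[[0,0,1.5],[0,0,0],255],[[0,0,0],[0,0,0],255],[[0,0,0],[0,0,0],255]]'; python3 st.py
python3 -m jog '[[[0,0,0.6],[0,0,0],255],[[0,0,0.5],[0,0,0],255],[[0,0,0],[0,0,0],255],[[0,0,0],[0,0,0],255]]'; python3 st.py
python3 - <<'E'
from fit import *
f=[573.7,-123.9,0.078]
s=bot.get_state();R=RM(s["tcp_rot"]);i=camera_info("wrist");im,d=read_camera("wrist");np.savez("w4.npz",im=im,d=d,eye=i["eye"],rot=i["rotation"])
P,u,v=allpts(i,d);T=(P-s["position"])@R;Q=tofix(P,f)
m=(abs(T[:,0])<14)&(abs(T[:,1])<14)&(T[:,2]>-60)
for zb in range(-60,20,5):
    k=m&(T[:,2]>=zb)&(T[:,2]<zb+5)
    if k.sum(): print(zb,k.sum(),T[k,0].mean().round(1),Q[k,2].mean().round(1),v[k].min())
E
```

```text
clock: 7.88
position: [518.8, -86.9, 17.4]
tcp_rot: [-0.0, 0.999, 0.039, -0.001]
wrist_force: [1.1, -0.6, -0.1]
grip_width: 34.8
grasp_force: 0.0
fix [-51.86  41.19  17.38] xhead-th deg 0.04 F fix [[ 1.1 -0.7 -0.1]] t 7.8833
clock: 8.22
position: [519.5, -87.1, 7.2]
tcp_rot: [0.0, 0.999, 0.039, 0.0]
wrist_force: [-0.1, 0.4, 0.2]
grip_width: 8.4
grasp_force: 0.0
fix [-51.21  40.89   7.17] xhead-th deg 0.04 F fix [[-0.   0.4  0.2]] t 8.2167
-60 282 9.7 64.7 291
-55 274 10.6 59.9 286
-50 247 10.7 54.6 280
-45 315 9.4 49.6 274
-40 238 10.5 44.8 269
-35 203 10.7 39.6 264
-30 177 10.1 34.5 260
-25 233 7.7 29.7 256
-20 89 10.4 25.8 254
-10 533 4.5 12.6 241
-5 792 4.0 11.6 240
```

```bash
python3 -m jog '[[[0,0,0.4],[0,0,0],255],[[0,0,0.3],[0,0,0],255],[[0,0,0.2],[0,0,0],255],[[0,0,0],[0,0,0],255],[[0.5,0,0],[0,0,0],255],[[0.4,0,0],[0,0,0],255],[[0.3,0,0],[0,0,0],255],[[0.3,0,0],[0,0,0],255],[[0,0,0],[0,0,0],255]]'; python3 st.py; python3 look.py w5
```

```text
clock: 9.02
position: [535.3, -86.0, -2.0]
tcp_rot: [0.0, 0.999, 0.039, 0.001]
wrist_force: [0.6, -0.1, 1.2]
grip_width: 0.7
grasp_force: 0.0
fix [-35.3   40.77  -1.95] xhead-th deg 0.05 F fix [[ 0.6 -0.2  1.2]] t 9.0167
rail 12133 [40.20634463 46.85173828 53.54086005] [9.83978045e-04 4.68845698e+01]
block 0.96 [226.7, 177.9, 104.8, 84.5] [-4.8 40.9] [46.1 36.4] 84.9 xy range [[-22.4, 18.3], [13.9, 63.5]]
```

The push works. Now on toward the rail.

```bash
python3 -m jog '[[[0.4,0,0],[0,0,0],255],[[0.4,0,0],[0,0,0],255],[[0.4,0,0],[0,0,0],255],[[0.4,0,0],[0,0,0],255],[[0.3,0,0],[0,0,0],255],[[0.3,0,0],[0,0,0],255],[[0.2,0,0],[0,0,0],255],[[0,0,0],[0,0,0],255]]'; python3 st.py; python3 look.py w6
python3 -m jog '[[[0.1,0,0],[0,0,0],255],[[0.1,0,0],[0,0,0],255],[[0,0,0],[0,0,0],255]]'; python3 st.py; python3 look.py w7
```

```text
clock: 9.78
position: [559.0, -84.1, -2.0]
tcp_rot: [0.0, 0.999, 0.039, 0.001]
wrist_force: [-0.3, -0.3, 0.4]
grip_width: 0.5
grasp_force: 0.0
fix [-11.55  40.86  -2.  ] xhead-th deg 0.04 F fix [[-0.4 -0.2  0.4]] t 9.7833
rail 10952 [40.1559008  47.10554975 53.85834617] [-2.97156486e-03  4.70885619e+01]
block 0.72 [224.5, 183.2, 101.5, 78.4] [18.2 42.3] [36.1 46.1] 0.1 xy range [[0.9, 19.9], [35.9, 64.7]]
clock: 10.13
position: [560.1, -83.8, -2.1]
tcp_rot: [-0.0, 0.999, 0.039, -0.0]
wrist_force: [0.4, 0.3, 0.3]
grip_width: 0.6
grasp_force: 0.2
fix [-10.42  41.01  -2.06] xhead-th deg 0.04 F fix [[0.4 0.2 0.3]] t 10.1333
rail 10913 [39.87446632 46.9759057  53.75463939] [-2.21648198e-03  4.69320458e+01]
block 0.95 [223.0, 181.6, 105.7, 78.1] [19.1 42.3] [36.3 46.1] 0.2 xy range [[2.1, 19.9], [36.9, 64.7]]
```

```bash
python3 -m jog '[[[0.1,0,0],[0,0,0],255],[[0.1,0,0],[0,0,0],255],[[0.1,0,0],[0,0,0],255],[[0.1,0,0],[0,0,0],255],[[0,0,0],[0,0,0],255],[[0,0,0],[0,0,0],255]]'; python3 st.py; python3 look.py w8
```

```text
clock: 10.73
position: [563.0, -83.5, -2.2]
tcp_rot: [-0.0, 0.999, 0.039, -0.001]
wrist_force: [-4.4, -2.0, 2.1]
grip_width: 0.1
grasp_force: 2.3
fix [-7.53 41.11 -2.18] xhead-th deg 0.05 F fix [[-4.5 -1.7  2.1]] t 10.7333
rail 10591 [40.26650531 47.22849924 53.77780355] [-1.46287197e-03  4.71763634e+01]
block 0.95 [226.6, 188.0, 102.5, 73.8] [22.  42.3] [36.4 46. ] 0.1 xy range [[4.5, 19.9], [39.8, 64.5]]
```

Block is flat at the rail (x 22.0, angle 0.1°). I'll back off and go round to its left end.

```bash
python3 -m jog '[[[-0.5,0,0],[0,0,0],255],[[-1.0,0,0],[0,0,0],255],[[0,-1.5,0],[0,0,0],255],[[0,-2,0],[0,0,0],255],[[0,-1.7,0],[0,0,0],255],[[1.0,0,0],[0,0,0],255],[[2.0,0,0],[0,0,0],255],[[1.2,0,0],[0,0,0],255],[[0,0,0],[0,0,0],255],[[0,0,0],[0,0,0],255]]'; python3 st.py; python3 look.py w9
```

```text
clock: 11.67
position: [588.1, -29.5, -2.0]
tcp_rot: [0.0, 0.999, 0.039, 0.001]
wrist_force: [-0.4, 0.2, 0.6]
grip_width: 0.6
grasp_force: 0.0
fix [21.74 93.   -1.99] xhead-th deg 0.05 F fix [[-0.3  0.3  0.6]] t 11.6667
rail 8184 [39.76665408 47.25445834 54.01202386] [-8.90828627e-03  4.73675075e+01]
block 0.91 [332.6, 244.5, 103.4, 61.5] [24.4 42.3] [46.2 32.4] 89.9 xy range [[11.6, 20.1], [40.2, 65.0]]
```

```bash
python3 -m jog '[[[0,0.6,0],[0,0,0],255],[[0,0.6,0],[0,0,0],255],[[0.02,0.5,0],[0,0,0],255],[[0.02,0.5,0],[0,0,0],255],[[0.02,0.5,0],[0,0,0],255],[[0.02,0.5,0],[0,0,0],255],[[0.02,0.5,0],[0,0,0],255],[[0.02,0.5,0],[0,0,0],255],[[0,0.2,0],[0,0,0],255],[[0,0,0],[0,0,0],255]]'; python3 st.py; python3 look.py w10
```

```text
clock: 12.6
position: [592.2, -74.3, -2.0]
tcp_rot: [0.0, 0.999, 0.039, 0.001]
wrist_force: [-0.1, -0.8, -0.4]
grip_width: 0.2
grasp_force: 0.0
fix [22.34 48.04 -2.04] xhead-th deg 0.0 F fix [[-0.2 -0.8 -0.4]] t 12.6
rail 9475 [39.77180778 47.37470237 54.02194559] [-3.78107273e-03  4.72577961e+01]
block 0.87 [298.1, 247.2, 99.1, 28.6] [33.1 15.6] [14.9 45.7] 0.5 xy range [[26.3, -6.5], [40.2, 37.9]]
```

```bash
python3 -m jog '[[[0.02,0.5,0],[0,0,0],255],[[0.02,0.5,0],[0,0,0],255],[[0.02,0.5,0],[0,0,0],255],[[0.02,0.5,0],[0,0,0],255],[[0.02,0.5,0],[0,0,0],255],[[0.02,0.5,0],[0,0,0],255],[[0.02,0.5,0],[0,0,0],255],[[0.02,0.5,0],[0,0,0],255],[[0,0.3,0],[0,0,0],255],[[0,0,0],[0,0,0],255]]'; python3 st.py; python3 look.py w11
```

```text
clock: 13.53
position: [597.3, -117.3, -2.0]
tcp_rot: [0.0, 0.999, 0.039, 0.001]
wrist_force: [0.5, -1.3, -0.5]
grip_width: 0.3
grasp_force: 0.0
fix [24.07  4.72 -1.96] xhead-th deg -0.0 F fix [[ 0.4 -1.3 -0.5]] t 13.5333
rail 9296 [39.73363702 47.38944847 54.0321826 ] [4.10941941e-03 4.71416084e+01]
block 0.81 [299.0, 249.2, 98.7, 25.5] [ 34.1 -27.8] [13.  45.7] 0.5 xy range [[27.9, -49.6], [40.2, -5.4]]
```

View pics/w11.png

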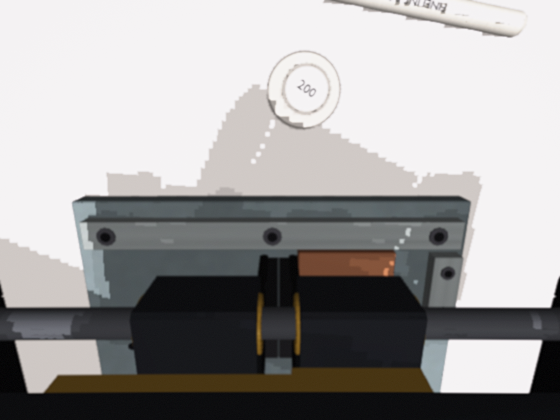

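The block at (347,263) lies along the rail, about 19 mm short of the stop at (445,275).

```bash
python3 -m jog '[[[0,0.4,0],[0,0,0],255],[[0,0.4,0],[0,0,0],255],[[0,0.4,0],[0,0,0],255],[[0,0.3,0],[0,0,0],255],[[0,0.2,0],[0,0,0],255],[[0,0.1,0],[0,0,0],255],[[0,0.1,0],[0,0,0],255],[[0,0,0],[0,0,0],255]]'; python3 st.py
python3 -m jog '[[[0,0.1,0],[0,0,0],255],[[0,0.05,0],[0,0,0],255],[[0,0,0],[0,0,0],255],[[0,0,0],[0,0,0],255],[[0,0,0],[0,0,0],255]]'; python3 st.py; python3 look.py w12
```

```text
clock: 14.3
position: [598.2, -135.3, -2.0]
tcp_rot: [0.0, 0.999, 0.039, 0.0]
wrist_force: [-0.5, -0.4, -0.4]
grip_width: 0.4
grasp_force: 0.0
fix [ 23.53 -13.27  -2.03] xhead-th deg 0.04 F fix [[-0.5 -0.4 -0.4]] t 14.3
clock: 14.72
position: [598.2, -136.5, -2.1]
tcp_rot: [0.0, 0.999, 0.039, -0.0]
wrist_force: [-0.3, 1.4, 0.2]
grip_width: 0.6
grasp_force: 0.2
fix [ 23.48 -14.5   -2.1 ] xhead-th deg 0.04 F fix [[-0.2  1.4  0.2]] t 14.7167
rail 9295 [39.67516394 47.40226738 54.01474591] [6.55618534e-03 4.71520964e+01]
block 0.76 [295.0, 248.0, 101.8, 30.3] [ 33.6 -46.8] [13.5 46.3] 0.5 xy range [[27.3, -68.8], [40.0, -24.2]]
```

```bash
python3 -m jog '[[[0,0.1,0],[0,0,0],255],[[0,0.1,0],[0,0,0],255],[[0,0,0],[0,0,0],255],[[0,0,0],[0,0,0],255],[[0,0,0],[0,0,0],255]]'; python3 st.py; python3 look.py w13
```

```text
clock: 15.23
position: [598.2, -137.3, -2.1]
tcp_rot: [-0.001, 0.999, 0.039, -0.0]
wrist_force: [0.6, 5.3, 1.7]
grip_width: 0.4
grasp_force: 2.5
fix [ 23.4  -15.28  -2.09] xhead-th deg 0.01 F fix [[1.  5.2 1.7]] t 15.2333
rail 9332 [39.62482069 47.4106095  54.03438421] [6.55810771e-03 4.71375663e+01]
block 0.7 [297.3, 247.0, 98.6, 31.4] [ 33.6 -47.2] [13.4 46.3] 0.3 xy range [[27.3, -69.5], [40.0, -25.0]]
```

Home. Now retreat, lift, and move above the −y side of the knob.

```bash
python3 -m jog '[[[0,-0.6,0],[0,0,0],255],[[0,-0.6,0],[0,0,0],255],[[0,0,-3.5],[0,0,0],255],[[0,0,-3.5],[0,0,0],255],[[-3.4,2.9,0],[0,0,0],255],[[-3.3,2.9,0],[0,0,0],255],[[-3.3,2.9,0],[0,0,0],255],[[0,0,0],[0,0,0],255],[[0,0,0],[0,0,0],255],[[0,0,0],[0,0,0],255]]'; python3 st.py
cat > knob.py <<'E'
from fit import *
f=[573.7,-123.9,0.078]
i=camera_info("wrist");im,d=read_camera("wrist");P,u,v=allpts(i,d);Q=tofix(P,f);s=bot.get_state();T=(P-s["position"])@RM(s["tcp_rot"])
ok=~((abs(T[:,0])<16)&(abs(T[:,1])<16)|(T[:,2]<-30))
r=np.hypot(Q[:,0]+15.65,Q[:,1]+50)
k=ok&(r>48)&(r<72)&(Q[:,2]>43)&(Q[:,2]<50);b=ok&(r>12)&(r<52)&(Q[:,2]>25)&(Q[:,2]<30)
for n,m in (("knobtop",k),("bar",b)):
    if m.sum()>5: c=np.median(Q[m],axis=0);a=np.degrees(np.arctan2(c[1]+50,c[0]+15.65))%360;print(n,m.sum(),c.round(1),"angle",a.round(1),"swing",np.radians(200-a).round(3))
c=ok&(Q[:,0]>2)&(Q[:,0]<41)&(Q[:,1]<-20)&(Q[:,1]>-75)&(Q[:,2]>21.5)&(Q[:,2]<25)
if c.sum()>50: print("block rect",cv2.minAreaRect(Q[c][:,:2].astype(np.float32)))
E
python3 knob.py
```

```text
clock: 16.17
position: [510.2, -216.0, 68.1]
tcp_rot: [0.0, 0.999, 0.039, 0.0]
wrist_force: [-0.2, 1.3, 0.2]
grip_width: 0.5
grasp_force: 0.0
fix [-70.46 -86.92  68.07] xhead-th deg -0.02 F fix [[-0.1  1.3  0.2]] t 16.1667
knobtop 355 [-73.6 -58.7  46.7] angle 188.5 swing 0.2
bar 998 [-45.3 -54.8  26.9] angle 189.2 swing 0.189
block rect ((22.421619415283203, -49.39246368408203), (36.82549285888672, 51.089839935302734), 0.04060283303260803)
```

```bash
python3 -m jog '[[[-0.5,0,1.5],[0,0,0],255],[[0,0,2],[0,0,0],255],[[0,0,2],[0,0,0],255],[[0,0,0],[0,0,0],255],[[0,0.4,0],[0,0,0],255],[[0,-0.4,0],[0,0,0],255],[[0,-0.5,0],[0,0,0],255],[[0,-0.5,0],[0,0,0],255],[[0,0,0],[0,0,0],255],[[0,0,0],[0,0,0],255]]'; python3 st.py; python3 knob.py
```

```text
clock: 17.05
position: [504.3, -205.7, 13.6]
tcp_rot: [0.0, 0.999, 0.04, 0.0]
wrist_force: [0.4, -1.3, -0.0]
grip_width: 0.6
grasp_force: 0.0
fix [-75.52 -76.17  13.62] xhead-th deg 0.09 F fix [[ 0.3 -1.3 -0. ]] t 17.05
knobtop 8 [-68.8 -56.9  43.2] angle 187.4 swing 0.22
bar 1646 [-44.3 -54.6  26.8] angle 189.1 swing 0.19
block rect ((22.369359970092773, -49.326026916503906), (36.94750213623047, 51.02446746826172), 0.1844264566898346)
```

```bash
python3 -m jog '[[[0,-0.4,0],[0,0,0],255],[[0,-0.4,0],[0,0,0],255],[[0,-0.5,0],[0,0,0],255],[[0.1,-0.5,0],[0,0,0],255],[[0.1,-0.5,0],[0,0,0],255],[[0.1,-0.5,0],[0,0,0],255],[[0,0,0],[0,0,0],255]]'; python3 st.py; python3 knob.py
python3 -m jog '[[[0.2,-0.5,0],[0,0,0],255],[[0.2,-0.5,0],[0,0,0],255],[[0.3,-0.5,0],[0,0,0],255],[[0.3,-0.4,0],[0,0,0],255],[[0,0,0],[0,0,0],255],[[0,0,0],[0,0,0],255]]'; python3 st.py; python3 knob.py
```

```text
clock: 17.68
position: [504.9, -176.7, 12.9]
tcp_rot: [-0.0, 0.999, 0.04, -0.0]
wrist_force: [-0.3, 0.5, -0.1]
grip_width: 0.8
grasp_force: 0.0
fix [-72.75 -47.29  12.86] xhead-th deg 0.09 F fix [[-0.3  0.6 -0.1]] t 17.6833
bar 1401 [-41.  -41.6  26.8] angle 161.6 swing 0.67
block rect ((22.30183982849121, -49.39442443847656), (37.25388717651367, 51.181854248046875), 0.10641389340162277)
clock: 18.23
position: [513.7, -157.8, 12.9]
tcp_rot: [-0.0, 0.999, 0.04, 0.0]
wrist_force: [-0.4, 0.5, -0.1]
grip_width: 0.6
grasp_force: 0.0
fix [-62.46 -29.11  12.92] xhead-th deg 0.08 F fix [[-0.3  0.5 -0.1]] t 18.2333
bar 1190 [-35.2 -34.2  26.9] angle 141.1 swing 1.028
block rect ((21.431640625, -49.46703338623047), (50.70588684082031, 38.54975128173828), 89.3595962524414)
```

```bash
python3 -m jog '[[[0,0.6,0],[0,0,0],255],[[-1.3,0,0],[0,0,0],255],[[-1.3,0,0],[0,0,0],255],[[0,-1.2,0],[0,0,0],255],[[0,-1.3,0],[0,0,0],255],[[0,0,0],[0,0,0],255],[[0.4,0,0],[0,0,0],255],[[0.4,0,0],[0,0,0],255],[[0,0,0],[0,0,0],255]]'; python3 st.py; python3 knob.py
python3 -m jog '[[[0.4,-0.3,0],[0,0,0],255],[[0.4,-0.3,0],[0,0,0],255],[[0.4,-0.2,0],[0,0,0],255],[[0.4,-0.2,0],[0,0,0],255],[[0,0,0],[0,0,0],255]]'; python3 st.py; python3 knob.py
```

```text
clock: 19.03
position: [496.0, -141.3, 13.1]
tcp_rot: [0.001, 0.999, 0.04, 0.001]
wrist_force: [0.5, 0.2, 0.8]
grip_width: 0.2
grasp_force: 0.0
fix [-78.78 -11.3   13.11] xhead-th deg 0.08 F fix [[0.5 0.1 0.8]] t 19.0333
bar 1785 [-39.2 -30.3  26.8] angle 140.2 swing 1.044
block rect ((21.35822868347168, -48.21073532104492), (38.56852340698242, 53.55415344238281), 0.030101826414465904)
clock: 19.5
position: [509.0, -128.5, 12.7]
tcp_rot: [-0.0, 0.999, 0.04, -0.001]
wrist_force: [-0.8, 1.6, -0.2]
grip_width: 0.0
grasp_force: 0.7
fix [-64.88   0.44  12.69] xhead-th deg 0.08 F fix [[-0.7  1.6 -0.2]] t 19.5
bar 1736 [-32.3 -23.7  26.8] angle 122.4 swing 1.354
block rect ((21.56689453125, -49.42700958251953), (38.83112716674805, 50.829776763916016), 0.09423639625310898)
```

```bash
python3 -m jog '[[[0.3,-0.1,0],[0,0,0],255],[[0.3,-0.1,0],[0,0,0],255],[[0.3,-0.1,0],[0,0,0],255],[[0,0,0],[0,0,0],255]]'; python3 st.py; python3 knob.py
python3 -m jog '[[[0.2,-0.1,0],[0,0,0],255],[[0.2,-0.1,0],[0,0,0],255],[[0.2,-0.1,0],[0,0,0],255],[[0.2,0,0],[0,0,0],255],[[0,0,0],[0,0,0],255],[[0,0,0],[0,0,0],255]]'; python3 st.py; python3 knob.py
```

```text
clock: 19.88
position: [516.8, -124.8, 12.6]
tcp_rot: [-0.001, 0.999, 0.039, -0.001]
wrist_force: [-3.8, 2.2, 0.3]
grip_width: 0.2
grasp_force: 1.9
fix [-56.75   3.52  12.59] xhead-th deg 0.05 F fix [[-3.6  2.5  0.3]] t 19.8833
bar 1703 [-27.9 -21.3  26.8] angle 113.1 swing 1.517
block rect ((21.59310531616211, -49.53426742553711), (38.51920700073242, 50.96701431274414), 0.4983519911766052)
clock: 20.43
position: [525.1, -121.7, 12.7]
tcp_rot: [-0.001, 0.999, 0.039, -0.001]
wrist_force: [-3.7, 2.8, -0.6]
grip_width: 0.3
grasp_force: 2.1
fix [-48.31   6.02  12.69] xhead-th deg 0.03 F fix [[-3.5  3.1 -0.6]] t 20.4333
bar 1646 [-23.6 -20.   26.8] angle 104.8 swing 1.662
block rect ((21.417339324951172, -49.4700927734375), (38.674320220947266, 50.918128967285156), 0.18284872174263)
```

```bash
python3 -m jog '[[[0.2,0,0],[0,0,0],255],[[0.15,0,0],[0,0,0],255],[[0.1,0,0],[0,0,0],255],[[0.1,0,0],[0,0,0],255],[[0,0,0],[0,0,0],255],[[0,0,0],[0,0,0],255]]'; python3 st.py; python3 knob.py
```

```text
clock: 20.98
position: [529.6, -120.4, 12.6]
tcp_rot: [-0.001, 0.999, 0.039, -0.001]
wrist_force: [-4.1, 6.0, 0.1]
grip_width: 0.5
grasp_force: 2.9
fix [-43.67   6.88  12.62] xhead-th deg 0.02 F fix [[-3.6  6.3  0.1]] t 20.9833
bar 1592 [-20.9 -20.   26.9] angle 99.9 swing 1.747
block rect ((21.342483520507812, -49.48228073120117), (51.0010986328125, 38.63767623901367), 89.89472961425781)
```

Lever is at its limit (1.747). Retreat and verify.

```bash
python3 -m jog '[[[-0.3,0,0],[0,0,0],255],[[-0.7,0,0],[0,0,0],255],[[-1,0,0],[0,0,0],255],[[0,0,-4],[0,0,0],255],[[0,0,-4],[0,0,0],255],[[0,0,-4],[0,0,0],255],[[0,0,-3],[0,0,0],255],[[0,0,0],[0,0,0],255],[[0,0,0],[0,0,0],255],[[0,0,0],[0,0,0],255]]'; python3 st.py; python3 knob.py; python3 look.py w20
python3 - <<'E'
import cv2
c=cv2.imread("pics/w20.png")[:280,120:500];cv2.imwrite("pics/w20c.png",cv2.resize(c,None,fx=2,fy=2))
E
```

```text
clock: 21.87
position: [510.8, -123.8, 162.8]
tcp_rot: [0.0, 0.999, 0.039, 0.0]
wrist_force: [-0.2, -0.4, -0.7]
grip_width: 0.5
grasp_force: 0.0
fix [-62.7    4.99 162.8 ] xhead-th deg 0.0 F fix [[-0.2 -0.4 -0.7]] t 21.8667
knobtop 198 [-26.5   8.5  46.8] angle 100.5 swing 1.736
bar 553 [-21.7 -19.5  26.9] angle 101.2 swing 1.725
block rect ((21.376922607421875, -49.505088806152344), (37.43724060058594, 50.58869934082031), 0.13395646214485168)
rail 3093 [40.03962421 46.39293473 53.23719059] [-5.54009486e-04  4.66254505e+01]
block 0.94 [315.4, 79.4, 54.0, 41.1] [ 22.2 -47.2] [33.9 45.9] 0.0 xy range [[5.3, -69.2], [38.4, -24.9]]
```

View pics/w20c.png

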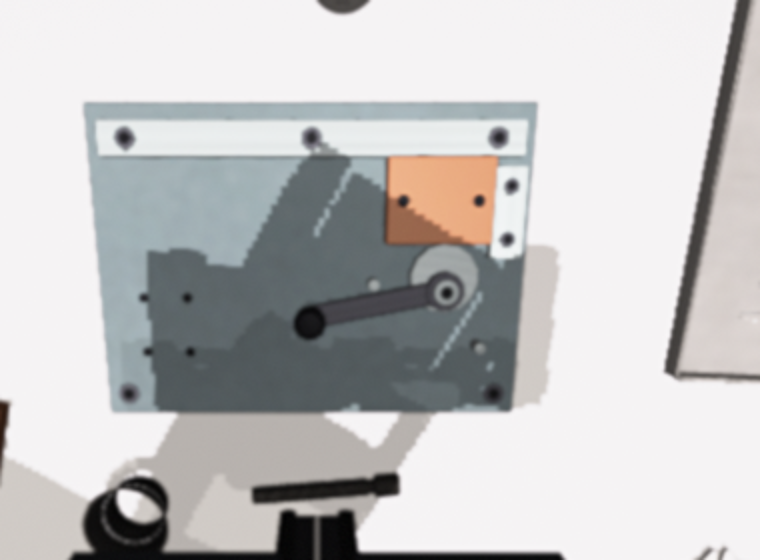

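The picture shows the block (440,200) square in the corner against the rail and stop. The cam (445,275) is pressed on it, the lever is closed with its knob at (310,322), and the loupe and tool are undisturbed. Handing in.

```bash
python3 -c "
from h import *
print(order.sign_off())"
```

```text
the job is handed in; nothing more can be done
None
```

The copper block is home in the corner against rail and end stop, the cam lever is pushed to its limit (about 1.73 of 1.75 rad) with the cam against the block, and the job is handed in; no verdict came back, and I could not measure the cam's force on the block.

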